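# Slide the board tray under the inspection bridge

## Robot

A 7-joint arm with a two-finger parallel gripper is mounted at the origin on the work surface. World frame = base frame: x ahead of the robot, y to its left, z up, the work surface at z = 0. Lengths are in m, angles in rad, forces in N, time in s.
With the tool pointing down it reaches from about 0.4 to 0.85 m from the base axis. Payload 10.4 kg.
Tool frame: the origin (TCP) lies midway between the tips of the shut fingers; the grasp point (between the pads) lies 19 mm behind it; x points along the fingers, z is the direction in which the jaws open and shut, and the axes are right-handed (so a half turn about x gives the same grasp; the last joint's range is limited). The gripper opens to 87 mm and grips with 3 to 60 N. Pads are 19 mm wide; open, the fingers measure 117 mm over their backs; the gripper's body (75 mm by 190 mm) begins 51 mm behind the grasp point.
Start: joints at [-1.358, 0.332, -0.065, 1.46, 0.022, 1.35, -0.088], TCP at [0.146, 0.608, 0.223] pointing down, gripper open.
Joint ranges: [-2.6, 2.6], [-0.5, 2.12], [-1.47, 1.34], [0.16, 2.42], [-1.27, 4.41], [0.06, 2.06], [-2.6, 2.6]. Speed limits (rad/s): [2.22, 2.22, 2.79, 2.79, 3.14, 3.14, 3.14].

## Interface

Orientations are given as a unit quaternion [x, y, z, w].
In Python, from bench import read_state, camera, camera_params, close_job gives the robot as it stands.
- The arm moves only by the tool arm_command, never from a script. Its argument "targets" is a list of rows, each a list of 7 numbers: the closure in counts, from 0 (fully open) to 255 (shut), then the shift along the tool's x, y, z in mm, then the turn, a rotation vector about the tool's x, y, z in rad. A call has 1 to 10 rows; each row is the pose to reach, as a shift and turn from the pose commanded when the call began, along the tool's axes at that moment; what a row does not reach only later rows make up. A row lasts 1/10 s, in which the tool goes at most 50 mm and 8.59 degrees, less where a joint would pass 70% of its speed; a pose out of reach is approached as far as the arm can. A call with a gripper value outside its range is refused whole. The fingers move at their own pace and stop on an object; "newtons" is the grip in N (left out, the last holds). Time passes only in rows, so rows that repeat a pose let the fingers close. It gives the time, the measured TCP pose, the force and the opening at its end, in the units of the state.
- read_state(): the state, without advancing time (a new reading comes with each control period).
- camera(name): name is "side" or "top" or "wrist"; returns the picture (400x640x3 uint8, red, green, blue); there is no depth.
- camera_params(name): a dict with "intrinsics" (3x3 intrinsics, pixels), "xyz" and "orientation" of the camera in the world; the wrist camera has in their place "mount" (4x4, takes a point from camera to tool coordinates, whose origin is the TCP and whose axes are the tool frame's). Camera axes: x right, y down, z forward; pixel columns grow to the right and rows downward; lengths in m; the calibration is good to about 2 mm. A picture is of the moment at which its call begins: read the wrist's pose just before it. camera_params takes no time and is no camera call.
- close_job(): hands the job in, once; it reports no verdict.
The state is a dict: "time": time; "joint_positions": joint angles; "joint_vel": joint speeds; "joint_torque": joint torques, N m; "ee_pos": TCP position; "eef_rot": TCP orientation; "ft_force": force on the tool from outside, world axes, zero at the start; "torque": the same for the moment, N m; "width": finger opening in m.
Only numpy, scipy, OpenCV 4.12 (cv2) and the standard library are available. Lean on these libraries where they do the work, as an engineer would, in place of code of your own. Each camera call takes 0.05 s, during which the arm holds its last target.

## Task

Push the flat board tray across the bench, nose first, into the mouth of the low inspection bridge and on underneath until its nose is fully home and square against the stop at the back, then move the hand clear. Only push it with the fingers: keep it flat on the bench, never lift, pinch or tip it, and leave the reel, the heatsink and the jar where they are.

Things in the scene. Friction and masses are not known exactly. Their poses are not given: they have to be found in the camera images.
- tray: Loose aluminium tray with a green circuit board, 0.3 to 0.52 kg, flat on the bench. Block 110 mm wide (own x), 130 mm long (own y), 12 mm high, with vertical sides to push on; components on it rise to 24 mm above the bench. Origin: centre of underside. Own z up, own +y towards its nose, which goes in first; a grey strip 60 mm long lies across the tail end (-y).
- tray_nose (a point): Middle of the tray's nose edge: 65 mm from the tray's centre along its +y, 6 mm above the underside.
- tray_tail (a point): Middle of the tray's tail edge: 65 mm from the tray's centre along its -y, 6 mm above the underside.
- bridge: White bridge fixed to the bench (place, yaw vary). Origin: on the bench under its centre. Legs 22 mm wide, 80 mm deep, stand 126 mm apart along own x; beam underside 28 mm, top 42 mm above the bench. On it a grey housing 66 x 44 mm with black cap, top at 90 mm, over y -10 to +34 mm. The tunnel runs along own y; tray goes in along +y. Home, its tail sticks out 55 mm in front of the beam.
- mouth (a point): Middle of the bridge's mouth, between the legs' front faces (bridge y = -40 mm), 6 mm above the bench. From the legs, steel lead-in strips 14 mm high flare forward to bridge y = -70 mm, opening to about 160 mm.
- stop_face (a point): Middle of the face of the steel stop bar (18 mm high, across the back of the tunnel, face at bridge y = +35 mm), 6 mm above the bench: the tray's nose point comes here when home and centred.
- reel: Loose grey plastic reel standing on its flange, 54 mm diameter, 36 mm high. Origin: centre of its underside. Not to be disturbed.
- heatsink: Loose finned aluminium heatsink, 45 x 40 mm, 28 mm high. Origin: centre of its underside. Not to be disturbed.
- jar: Loose small glass jar with a white lid, 44 mm diameter, 50 mm high. Origin: centre of its underside. Not to be disturbed.
Things that resemble listed ones, but are neither listed nor needed, are in the scene too. What is meant by the tray is not blue, and is the smaller of those in its own colour.

How it is judged:
On the way:
1. the tray's nose has slid in under the bridge through its mouth, flat on the bench (x of tray_nose in the frame of bridge between -0.012 and 0.012 m and y of tray_nose in the frame of bridge between -0.03 and 0.02 m and height (world z) of tray below 0.004 m and angle between tray's own z axis and vertical below 0.05 rad), for 0.1 s.
At the end, for the whole second after the job is handed in: The tray lies still and flat under the bridge, the middle of its nose within 4 mm of the stop bar's face and within 12 mm of the tunnel's centre line, square to the bridge within 0.06 rad; the reel, heatsink and jar are within 20 mm of where they began (x of tray_nose in the frame of bridge between -0.012 and 0.012 m and y of tray_nose in the frame of bridge between 0.031 and 0.038 m and angle between the y axis of tray and the y axis of bridge, either way round below 0.06 rad and height (world z) of tray below 0.004 m and angle between tray's own z axis and vertical below 0.03 rad and linear speed of tray below 0.01 m/s and distance of each of reel, heatsink, jar from where it was at the start of the episode below 0.02 m); the robot touches nothing.
It fails at once if the tray is lifted off the bench (more than 6 mm) (height (world z) of tray above 0.006 m).
It fails at once if the tray is tipped (more than 0.08 rad) (angle between tray's own z axis and vertical above 0.08 rad).
It fails at once if the small plastic wire reel is moved more than 20 mm (distance of reel from where it was at the start of the episode above 0.02 m).
It fails at once if the finned aluminium heatsink is moved more than 20 mm (distance of heatsink from where it was at the start of the episode above 0.02 m).
It fails at once if the small glass jar is moved more than 20 mm (distance of jar from where it was at the start of the episode above 0.02 m).
It also fails if it takes over 64 s, if anything falls off the work surface, if the arm or the gripper's body presses on something with over 40 N, if the wrist force passes 120 N, or if a joint passes its speed limit or range.

## Working session

There is one attempt and no reset: what is moved stays moved. The work goes in short steps, Python scripts to look and compute and a tool call to move; the robot and the scene stay as the last step left them, time stands still between calls to the robot, and variables do not carry over. Pictures are saved under pics/ and viewed, and the job is handed in when it is done.

Besides the shell and the picture viewer there is one more tool, called after "Emit:" in YAML: its name, and indented under it one key for each argument. arm_command: Moves the arm, as the interface text tells. Its arguments: {"type":"object","properties":{"targets":{"type":"array"},"newtons":{"type":"number"}},"required":["targets"]}

```bash
mkdir -p pics; ls
python3 - <<'E'
from bench import *
import cv2
s=read_state();print(s['time'],s['ee_pos'],s['eef_rot'],s['width'])
for n in('top','side'):
    cv2.imwrite(f'pics/{n}0.png',camera(n)[:,:,::-1]);print(n,camera_params(n))
print(camera_params('wrist'))
E
```

```text
pics
0.0 [0.14589408 0.60731715 0.22174267] [-0.43804952  0.55573786  0.43739742  0.55493382] 0.08672556098702577
top {'intrinsics': array([[450.20427936,   0.        , 320.61444726],
       [  0.        , 450.20427936, 196.32838221],
       [  0.        ,   0.        ,   1.        ]]), 'xyz': array([ 0.4180596 , -0.03001638,  1.08470073]), 'orientation': array([-0.70567117,  0.70602365, -0.0422524 ,  0.0421134 ])}
side {'intrinsics': array([[503.68596921,   0.        , 313.47717701],
       [  0.        , 503.68596921, 203.85294214],
       [  0.        ,   0.        ,   1.        ]]), 'xyz': array([ 0.01758569, -0.917033  ,  1.17616683]), 'orientation': array([ 0.89752331, -0.24474538,  0.09383072, -0.3546088 ])}
{'intrinsics': array([[292.173248  ,   0.        , 322.61560267],
       [  0.        , 292.173248  , 199.33493226],
       [  0.        ,   0.        ,   1.        ]]), 'mount': array([[-3.31838068e-05, -2.54962093e-01,  9.66951048e-01,
        -1.61722341e-01],
       [-1.70557464e-03, -9.66949628e-01, -2.54961777e-01,
         6.97042547e-02],
       [ 9.99998545e-01, -1.65766779e-03, -4.02769812e-04,
        -2.15468076e-05],
       [ 0.00000000e+00,  0.00000000e+00,  0.00000000e+00,
         1.00000000e+00]])}
```

View pics/top0.png

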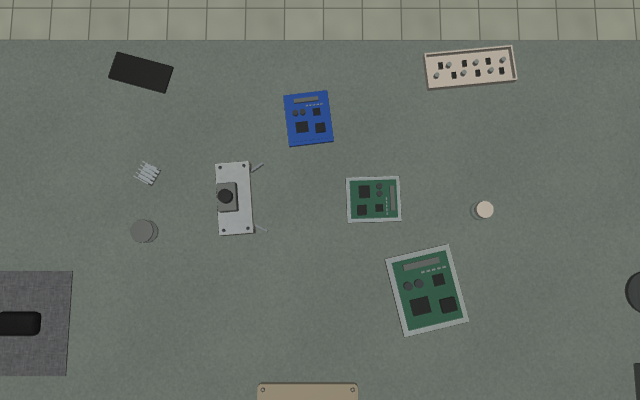

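View pics/side0.png

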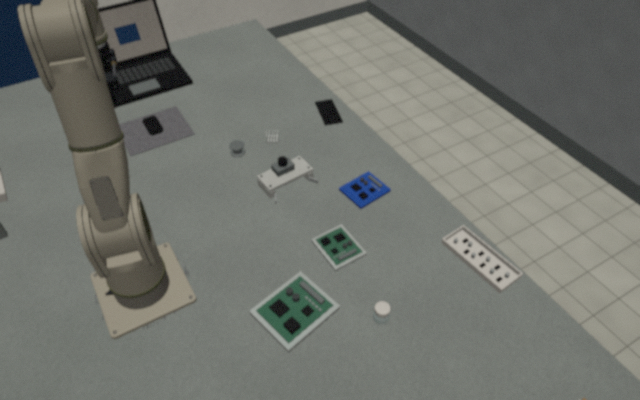

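Trays: blue one at (308,118), large green at (427,290), small green at (373,200). The small green is chosen: it is not blue and is the smaller of the greens. Its grey strip is on the right at about (393,198), so that end is the tail, and its nose points to the bridge at (235,198), whose lead-ins open to the right. The reel is at (144,231), the heatsink at (147,172) and the jar at (484,209).

```bash
cat > h.py <<'E'
import numpy as np,cv2
from bench import *
from scipy.spatial.transform import Rotation as R
def cam(n):
    p=camera_params(n)
    if n=='wrist':
        s=read_state();T=np.eye(4);T[:3,:3]=R.from_quat(s['eef_rot']).as_matrix();T[:3,3]=s['ee_pos'];T=T@p['mount'];return p['intrinsics'],T[:3,:3],T[:3,3]
    return p['intrinsics'],R.from_quat(p['orientation']).as_matrix(),np.array(p['xyz'])
def ray(c,uv,z):
    K,r,t=c;uv=np.atleast_2d(uv).astype(float)
    d=np.c_[uv,np.ones(len(uv))]@np.linalg.inv(K).T@r.T
    return t+d*((z-t[2])/d[:,2])[:,None]
def proj(c,P):
    K,r,t=c;q=(np.atleast_2d(P)-t)@r@K.T;return q[:,:2]/q[:,2:]
def rect(c,mask,z,near):
    # biggest contour near pixel -> world min-area rect at plane z
    cs,_=cv2.findContours(mask.astype(np.uint8),cv2.RETR_EXTERNAL,cv2.CHAIN_APPROX_NONE)
    cs=[k for k in cs if cv2.pointPolygonTest(cv2.convexHull(k),tuple(map(float,near)),False)>=0]
    k=max(cs,key=lambda k:cv2.contourArea(cv2.convexHull(k)))
    w=ray(c,k[:,0],z)[:,:2]
    return cv2.minAreaRect((w*1000).astype(np.float32)),cv2.boundingRect(k)
E
python3 - <<'E'
from h import *
c=cam('top');im=cv2.imread('pics/top0.png')
cr=cv2.resize(im[140:260,200:420],None,fx=3.6,fy=3.6,interpolation=cv2.INTER_CUBIC);cv2.imwrite('pics/crop0.png',cr)
hsv=cv2.cvtColor(im,cv2.COLOR_BGR2HSV)
b,g,r=[im[:,:,i].astype(int) for i in range(3)]
print(im[200,346:352].tolist(),im[200,330],im[165,235],im[230,240])
tray=((g>r+15)&(g>b+5)&(hsv[:,:,1]>70))|(im.min(2)>140)
print('tray',rect(c,tray,.012,(373,200)))
br=(im.min(2)>140)
print('bridge',rect(c,br,.042,(243,200)))
for n,uv,z in(('reel',(144,231),.036),('hs',(147,172),.028),('jar',(484,209),.05)):print(n,ray(c,uv,z).round(3))
E
```

```text
[[85, 93, 90], [145, 143, 135], [146, 145, 138], [147, 146, 140], [93, 101, 82], [71, 86, 52]] [103 110 103] [153 157 153] [154 154 151]
tray (((536.7727661132812, -156.35223388671875), (99.94351196289062, 128.3729248046875), 1.8191261291503906), (346, 180, 56, 43))
bridge (((540.8511962890625, 173.05087280273438), (167.37001037597656, 77.48484802246094), 4.731380462646484), (215, 161, 38, 74))
reel [[0.463 0.38  0.036]]
hs [[0.603 0.383 0.028]]
jar [[ 0.513 -0.407  0.05 ]]
```

View pics/crop0.png

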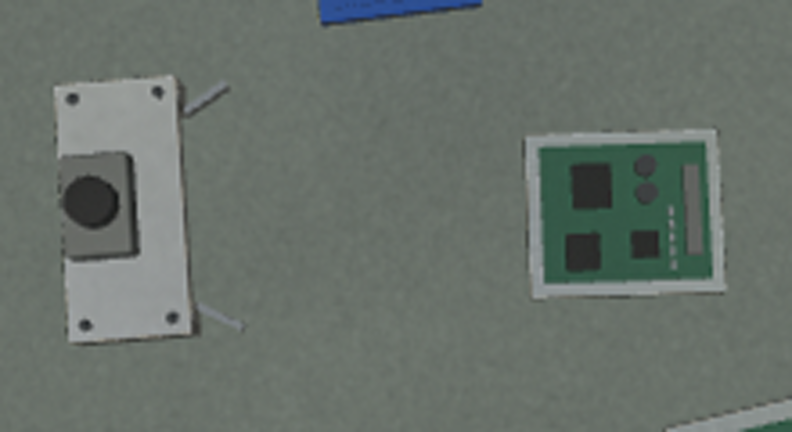

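Run:
```python
from h import *
c=cam('top');im=cv2.imread('pics/top0.png')
up=cv2.resize(im,None,fx=4,fy=4,interpolation=cv2.INTER_CUBIC)
def rr(mask,z,near):
    cs,_=cv2.findContours(mask.astype(np.uint8),cv2.RETR_EXTERNAL,cv2.CHAIN_APPROX_NONE)
    k=max([k for k in cs if cv2.pointPolygonTest(cv2.convexHull(k),near,False)>=0],key=cv2.contourArea)
    uv=(cv2.convexHull(k)[:,0]+.5)/4-.5
    return cv2.minAreaRect((ray(c,uv,z)[:,:2]*1000).astype(np.float32))
b,g,r=[cv2.GaussianBlur(up,(5,5),0)[:,:,i].astype(int) for i in range(3)]
wh=np.minimum(np.minimum(b,g),r)>124
gr=(g>r+18)
print('tray',rr(wh|gr,.012,(373.*4,200.*4)))
print('bridge',rr(wh,.042,(245.*4,200.*4)))
print('strip px->', ray(c,[(393,198),(370,200)],.012).round(3))
m=R.from_quat(read_state()['eef_rot']).as_matrix();print(m.round(3))
```

```text
tray ((541.070556640625, -156.27813720703125), (110.3319091796875, 130.31398010253906), 1.8577204942703247)
bridge ((541.2921142578125, 173.32684326171875), (169.55870056152344, 79.77632141113281), 4.708749294281006)
strip px-> [[ 0.543 -0.204  0.012]
 [ 0.538 -0.149  0.012]]
[[-0.    -0.972  0.234]
 [-0.001  0.234  0.972]
 [-1.    -0.    -0.001]]
```

Sizes match (110.3×130.3 and 169.6×79.8), so the poses hold. Relative to the bridge, the tray is 27 mm off the centre line and 0.05 rad out of square. I'll nudge it sideways square onto the line first, then push it from the tail.

```bash
cat >> h.py <<'E'
B=np.array([.5413,.1733]);BY=.0822
def b2w(x,y):
    c,s=np.cos(BY),np.sin(BY);return B+[c*x-s*y,s*x+c*y]
def w2b(p):
    c,s=np.cos(BY),np.sin(BY);d=np.array(p)[:2]-B;return np.array([c*d[0]+s*d[1],-s*d[0]+c*d[1]])
def go(xy,z,jaw,s=None):
    "shift/turn in tool axes; jaw = world angle of tool z (rad)"
    s=s or read_state();m=R.from_quat(s['eef_rot'])
    zt=np.array([np.cos(jaw),np.sin(jaw),0]);xt=np.array([0,0,-1.]);yt=np.cross(zt,xt)
    g=R.from_matrix(np.c_[xt,yt,zt])
    d=m.inv().apply(np.r_[xy,z]-s['ee_pos'])*1000
    print(d.round(1),(m.inv()*g).as_rotvec().round(4))
E
python3 - <<'E'
from h import *
j=np.pi/2+BY
go([.40,.25],.23,j); p=b2w(-.112,-.328);print(p);go(p,.23,j)
E
```

```text
[  -7.8 -330.5 -288.1] [-3.181e-01 -1.300e-03 -1.000e-04]
[ 0.45660942 -0.16278854]
[  -7.3 -482.  -676.2] [-3.181e-01 -1.300e-03 -1.000e-04]
```

Emit:
arm_command:
  targets:
    - [80,-8,-330,-288,-0.318,0,0]
    - [80,-8,-330,-288,-0.318,0,0]
    - [80,-8,-330,-288,-0.318,0,0]
    - [80,-8,-330,-288,-0.318,0,0]
    - [80,-8,-330,-288,-0.318,0,0]
    - [80,-8,-330,-288,-0.318,0,0]
    - [80,-8,-330,-288,-0.318,0,0]
    - [80,-8,-330,-288,-0.318,0,0]
    - [80,-8,-330,-288,-0.318,0,0]
    - [80,-8,-330,-288,-0.318,0,0]

```text
time: 1.1
ee_pos: [0.4025, 0.2456, 0.2307]
eef_rot: [0.519, -0.481, -0.518, -0.481]
ft_force: [0.9, 0.7, 0.4]
width: 0.0597
```

Run:
```python
from h import *
j=np.pi/2+BY
s=read_state();print(s['ee_pos'],s['width'],s['joint_positions'])
go(b2w(-.112,-.328),.12,j)
```

```text
[0.4025268  0.24564762 0.23065269] 0.0596998254176929 [-0.86459994 -0.0219573   0.21681854  1.84817638  0.00593602  1.31462793
  0.99543353]
[ 111.   -23.7 -411.2] [-0.0082 -0.0007  0.0007]
```

Emit:
arm_command:
  targets:
    - [80,111,-24,-411,0,0,0]
    - [80,111,-24,-411,0,0,0]
    - [80,111,-24,-411,0,0,0]
    - [80,111,-24,-411,0,0,0]
    - [80,111,-24,-411,0,0,0]
    - [80,111,-24,-411,0,0,0]
    - [80,111,-24,-411,0,0,0]
    - [80,111,-24,-411,0,0,0]
    - [80,111,-24,-411,0,0,0]
    - [80,111,-24,-411,0,0,0]

```text
time: 2.1
ee_pos: [0.4564, -0.1602, 0.1185]
eef_rot: [-0.519, 0.481, 0.519, 0.479]
ft_force: [-0.8, 0.6, 0.4]
width: 0.0594
```

Run:
```python
from h import *
j=np.pi/2+BY
s=read_state();print(s['ee_pos'],s['width'],s['joint_positions'])
go(b2w(-.112,-.328),.005,j)
cv2.imwrite('pics/w1.png',camera('wrist')[:,:,::-1])
cv2.imwrite('pics/t1.png',camera('top')[120:320,240:560,::-1])
```

```text
[ 0.45640215 -0.16022094  0.11853096] 0.05935554973536904 [-0.42694052  0.11743257  0.71681473  1.98413874 -0.08547649  1.07160911
  1.97564078]
[113.5  -0.2  -2.4] [-0.0049 -0.0014 -0.002 ]
```

View pics/w1.png

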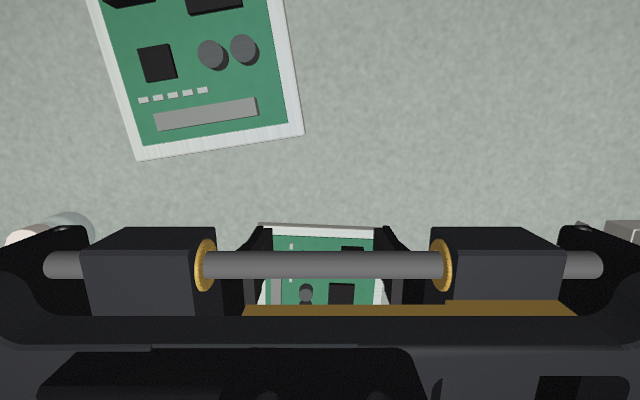

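View pics/t1.png

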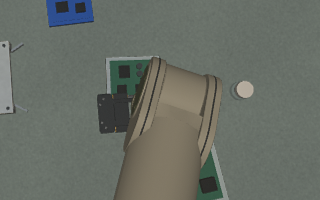

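Run:
```python
from h import *
c=cam('wrist');P=ray(c,[(137,160),(303,133),(262,224),(375,230)],.012);print(P.round(3))
for p in P:print(w2b(p).round(3))
```

```text
[[ 0.435 -0.33   0.012]
 [ 0.398 -0.179  0.012]
 [ 0.488 -0.213  0.012]
 [ 0.485 -0.103  0.012]]
[-0.148 -0.492]
[-0.172 -0.339]
[-0.085 -0.381]
[-0.079 -0.271]
```

The wrist view shows the near corners of the large tray at (137,160) and (303,133), 60 mm behind the fingers. The small tray's side face lies at bridge x ≈ -0.08, which agrees with the top view. Descending.

Emit:
arm_command:
  targets:
    - [80,40,0,-2,0,0,0]
    - [80,80,0,-2,0,0,0]
    - [80,112,0,-2,0,0,0]
    - [80,112,0,-2,0,0,0]
    - [80,112,0,-2,0,0,0]

```text
time: 2.7
ee_pos: [0.4577, -0.158, 0.0082]
eef_rot: [-0.52, 0.479, 0.521, 0.479]
ft_force: [0.7, -0.3, 0.7]
width: 0.0596
```

Run:
```python
from h import *
j=np.pi/2+BY
s=read_state();print(s['ee_pos'],s['joint_positions'],w2b(s['ee_pos']))
go(b2w(-.065,-.328),.006,j)
```

```text
[ 0.45770496 -0.15800802  0.00821291] [-0.3545092   0.32073219  0.66797908  2.0680519  -0.26635196  0.83692348
  2.12348007] [-0.11051565 -0.32332558]
[  2.2 -45.5  -4.7] [ 0.0014  0.0004 -0.0005]
```

Emit:
arm_command:
  targets:
    - [80,1,-6,-4,0,0,0]
    - [80,1,-12,-5,0,0,0]
    - [80,1,-18,-5,0,0,0]
    - [80,1,-22,-5,0,0,0]
    - [80,1,-26,-5,0,0,0]
    - [80,1,-30,-5,0,0,0]
    - [80,1,-34,-5,0,0,0]
    - [80,1,-37,-5,0,0,0]
    - [80,1,-40,-5,0,0,0]
    - [80,1,-40,-5,0,0,0]

```text
time: 3.7
ee_pos: [0.4983, -0.1606, 0.0065]
eef_rot: [0.52, -0.479, -0.52, -0.479]
ft_force: [0.3, -0.2, 0.1]
width: 0.0601
```

Run:
```python
from h import *
s=read_state();print(s['ee_pos'],w2b(s['ee_pos']),s['width'])
go(b2w(-.065,-.328),.006,np.pi/2+BY)
cv2.imwrite('pics/t2.png',cv2.resize(camera('top')[130:270,280:480,::-1],None,fx=4,fy=4,interpolation=cv2.INTER_CUBIC))
```

```text
[ 0.49832596 -0.16057845  0.00650867] [-0.07024285 -0.32922261] 0.06006541582745268
[ 0.5 -5.2  1.2] [ 0.0003 -0.0002  0.0006]
```

View pics/t2.png

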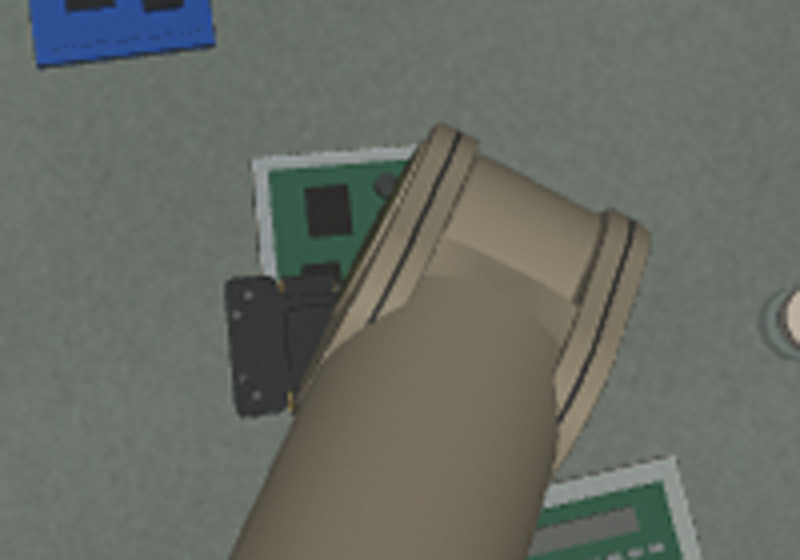

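Run:
```python
from h import *
P=ray(cam('top'),np.array([(253,159),(412,147),(266,270)])/4.+[279.6,129.6],.012)
for p in P:print(w2b(p).round(4))
```

```text
[ 0.0497 -0.2623]
[ 0.0491 -0.3588]
[-0.0182 -0.2641]
```

The nose's far corner is at crop (253,159) and its edge runs square to the bridge. The tray centre is now at bridge x = -5.5 mm, so I'll push 5.5 mm more, then back off and rise.

Emit:
arm_command:
  targets:
    - [80,0,-3,0,0,0,0]
    - [80,0,-5.5,0,0,0,0]
    - [80,0,-5.5,0,0,0,0]
    - [80,0,-3,0,0,0,0]
    - [80,0,10,0,0,0,0]
    - [80,0,22,0,0,0,0]
    - [80,-30,22,0,0,0,0]
    - [80,-80,22,0,0,0,0]
    - [80,-110,22,0,0,0,0]
    - [80,-110,22,0,0,0,0]

```text
time: 4.75
ee_pos: [0.4779, -0.1632, 0.1205]
eef_rot: [0.522, -0.477, -0.518, -0.481]
ft_force: [-0.0, -0.5, -0.2]
width: 0.0599
```

Run:
```python
from h import *
s=read_state();print(s['ee_pos'],w2b(s['ee_pos']),s['width'],s['joint_positions'])
for j in (BY,np.pi+BY): go(b2w(0,-.425),.12,j)
```

```text
[ 0.47790043 -0.16322118  0.12053466] [-0.0908164  -0.33017934] 0.05992409700457503 [-0.42808734  0.16898668  0.73448441  1.9383505  -0.13152782  1.07403694
  2.01407293]
[  1.2 -90.8 -94.8] [1.5704 0.0056 0.0059]
[  1.2 -90.8 -94.8] [-1.5712 -0.0059  0.0056]
```

Emit:
arm_command:
  targets:
    - [80,0,-91,-100,1.57,0,0]
    - [80,0,-91,-100,1.57,0,0]
    - [80,0,-91,-100,1.57,0,0]
    - [80,0,-91,-100,1.57,0,0]
    - [80,0,-91,-100,1.57,0,0]
    - [80,0,-91,-100,1.57,0,0]
    - [80,0,-91,-100,1.57,0,0]
    - [80,0,-91,-100,1.57,0,0]
    - [80,0,-91,-100,1.57,0,0]
    - [80,0,-91,-100,1.57,0,0]

```text
time: 5.75
ee_pos: [0.5741, -0.2547, 0.1159]
eef_rot: [-0.052, 0.705, 0.052, 0.705]
ft_force: [-0.2, -0.5, 0.1]
width: 0.06
```

Emit:
arm_command:
  targets:
    - [80,0,0,0,0.16,0,0]
    - [80,0,0,0,0.16,0,0]

```text
time: 5.95
ee_pos: [0.5742, -0.2546, 0.1157]
eef_rot: [0.003, 0.707, -0.004, 0.707]
ft_force: [-0.2, -0.2, 0.5]
width: 0.0599
```

Run:
```python
from h import *
s=read_state();print(s['ee_pos'],w2b(s['ee_pos']),s['width'],s['joint_positions'])
go(b2w(0,-.43),.12,BY)
cv2.imwrite('pics/t3.png',cv2.resize(camera('top')[130:270,200:450,::-1],None,fx=3.2,fy=3.2,interpolation=cv2.INTER_CUBIC))
cv2.imwrite('pics/w3.png',camera('wrist')[:,:,::-1])
```

```text
[ 0.57417719 -0.25455785  0.11570835] [-0.00236414 -0.42911264] 0.05994196440938197 [-0.40011104  0.63344285  1.05046613  1.62206433 -0.57577431  1.22966336
  0.75712529]
[-4.3 -0.7  2.4] [-0.0921 -0.001   0.    ]
```

View pics/t3.png

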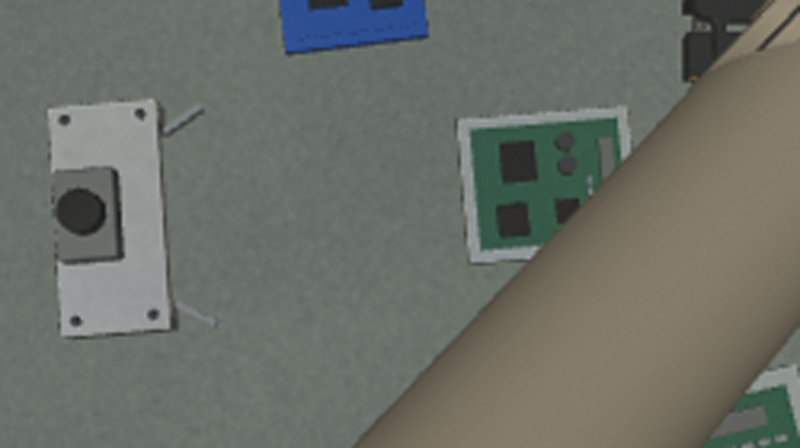

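View pics/w3.png

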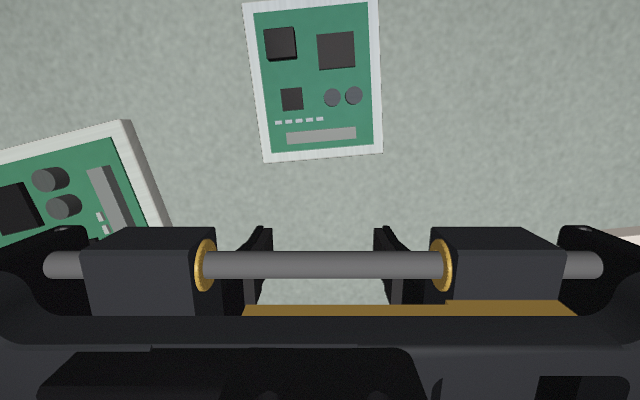

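The top view shows the tray with its nose edge from (458,120) to (472,262), parallel to the bridge. The wrist view shows its tail corners at (264,162) and (384,152), and the large tray's corner at left near (120,120).

Run:
```python
from h import *
c=cam('wrist')
for n,P in(('wrist tailL,tailR,noseL,noseR,bigcorner,big2',ray(c,[(264,162),(384,152),(243,2),(375,0),(125,120),(165,228)],.012)),('top nose+,nose-,tail+,tail-?',ray(cam('top'),np.array([(458,120),(471,264),(628,106),(530,260)])/3.2+[199.6,129.6],.012))):
    print(n);[print(w2b(p).round(4)) for p in P]
```

```text
wrist tailL,tailR,noseL,noseR,bigcorner,big2
[-0.0528 -0.3902]
[ 0.0563 -0.3906]
[-0.0519 -0.2619]
[ 0.0532 -0.2698]
[-0.1693 -0.3429]
[-0.1569 -0.4451]
top nose+,nose-,tail+,tail-?
[ 0.0552 -0.2625]
[-0.0543 -0.2625]
[ 0.0553 -0.3917]
[-0.055  -0.3067]
```

The tray is centred within 1 mm and square. Aligning the tool to the bridge and descending behind the tail.

Emit:
arm_command:
  targets:
    - [80,0,0,2.5,-0.092,0,0]
    - [80,30,0,2.5,-0.092,0,0]
    - [80,70,0,2.5,-0.092,0,0]
    - [80,100,0,2.5,-0.092,0,0]
    - [80,109,0,2.5,-0.092,0,0]
    - [80,109,0,2.5,-0.092,0,0]

```text
time: 6.65
ee_pos: [0.5765, -0.2547, 0.0068]
eef_rot: [-0.03, 0.707, 0.031, 0.706]
ft_force: [0.0, 0.5, 0.8]
width: 0.0594
```

Run:
```python
from h import *
s=read_state();print(s['ee_pos'],w2b(s['ee_pos']),s['width'],s['joint_positions'])
for y in (-.33,-.24,-.12,-.105): go(b2w(0,y),.006,BY)
```

```text
[ 0.57647991 -0.25466465  0.00684139] [-7.79711264e-05 -4.29408148e-01] 0.05943388160731127 [-0.31939401  0.74407776  0.91931169  1.68848436 -0.66712579  1.05537968
  0.90626835]
[ 0.9 99.4  0.5] [ 0.0046 -0.0016 -0.0007]
[  1.  189.4   0.9] [ 0.0046 -0.0016 -0.0007]
[  1.  309.4   1.5] [ 0.0046 -0.0016 -0.0007]
[  1.1 324.4   1.6] [ 0.0046 -0.0016 -0.0007]
```

Emit:
arm_command:
  targets:
    - [80,1,10,0,0.004,0,0]
    - [80,1,16,0,0.004,0,0]
    - [80,1,21,0,0.004,0,0]
    - [80,1,26,0,0.004,0,0]
    - [80,1,31,0,0.004,0,0]
    - [80,1,37,0,0.004,0,0]
    - [80,1,43,0,0.004,0,0]
    - [80,1,49,0,0.004,0,0]
    - [80,1,55,0,0.004,0,0]
    - [80,1,61,0,0.004,0,0]

```text
time: 7.65
ee_pos: [0.5719, -0.1935, 0.0065]
eef_rot: [-0.029, 0.707, 0.029, 0.707]
ft_force: [0.8, -3.6, 2.8]
width: 0.0598
```

Emit:
arm_command:
  targets:
    - [80,0,6,0,0,0,0]
    - [80,0,12,0,0,0,0]
    - [80,0,18,0,0,0,0]
    - [80,0,24,0,0,0,0]
    - [80,0,30,0,0,0,0]
    - [80,0,36,0,0,0,0]
    - [80,0,42,0,0,0,0]
    - [80,0,48,0,0,0,0]
    - [80,0,54,0,0,0,0]
    - [80,0,60,0,0,0,0]

```text
time: 8.65
ee_pos: [0.5671, -0.1336, 0.0065]
eef_rot: [-0.029, 0.707, 0.029, 0.707]
ft_force: [0.5, -4.1, 3.0]
width: 0.0597
```

Run:
```python
from h import *
s=read_state();print(s['ee_pos'],w2b(s['ee_pos']),s['width'],s['joint_positions'])
go(b2w(0,-.105),.006,BY)
cv2.imwrite('pics/t4.png',cv2.resize(camera('top')[130:270,200:450,::-1],None,fx=3.2,fy=3.2,interpolation=cv2.INTER_CUBIC))
cv2.imwrite('pics/w4.png',camera('wrist')[:,:,::-1])
```

```text
[ 0.56707543 -0.13363621  0.00649997] [ 0.00048665 -0.30801619] 0.05971221270789425 [-0.58321328  0.66507213  0.95953933  1.82427109 -0.64422948  1.0002322
  0.72641378]
[  0.5 203.   -0.7] [-0.0012 -0.     -0.0001]
```

View pics/t4.png

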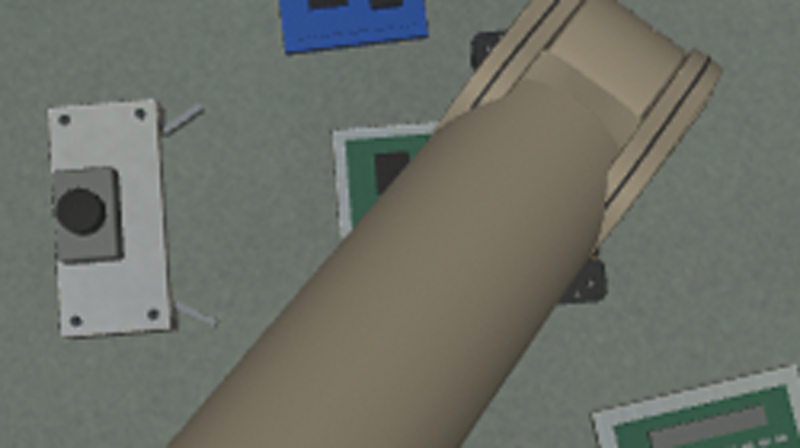

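View pics/w4.png

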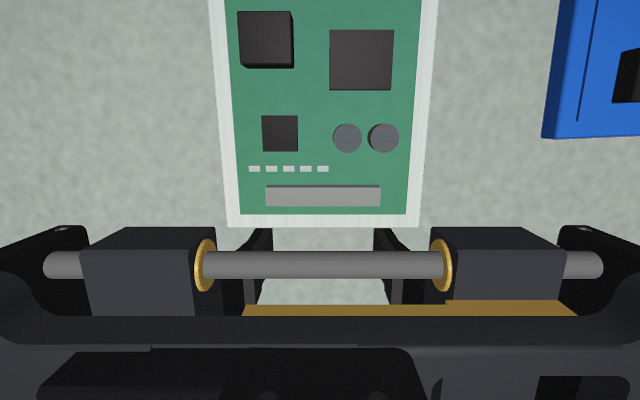

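```bash
cat > wt.py <<'E'
from h import *
import sys
E
python3 - <<'E'
from h import *
for P in(ray(cam('wrist'),[(229,228),(418,227),(210,2),(437,2)],.012),ray(cam('top'),np.array([(332,131),(340,238),(430,123)])/3.2+[199.6,129.6],.012)):
    [print(w2b(p).round(4)) for p in P]
E
```

```text
[-0.0528 -0.2952]
[ 0.0542 -0.2947]
[-0.0524 -0.1827]
[ 0.0541 -0.1829]
[ 0.0547 -0.1669]
[-0.0268 -0.1666]
[ 0.0547 -0.2412]
```

The tray is square and centred (nose corner at top (332,131), tail corners at wrist (229,228) and (418,227)), with 202 mm left to go.

Emit:
arm_command:
  targets:
    - [80,0,6,0,0,0,0]
    - [80,0,13,0,0,0,0]
    - [80,0,20,0,0,0,0]
    - [80,0,27,0,0,0,0]
    - [80,0,34,0,0,0,0]
    - [80,0,41,0,0,0,0]
    - [80,0,48,0,0,0,0]
    - [80,0,55,0,0,0,0]
    - [80,0,62,0,0,0,0]
    - [80,0,68,0,0,0,0]

```text
time: 9.75
ee_pos: [0.5616, -0.0656, 0.0065]
eef_rot: [-0.029, 0.707, 0.029, 0.707]
ft_force: [-0.4, -1.6, -0.8]
width: 0.0601
```

Emit:
arm_command:
  targets:
    - [80,0,6,0,0,0,0]
    - [80,0,12,0,0,0,0]
    - [80,0,18,0,0,0,0]
    - [80,0,24,0,0,0,0]
    - [80,0,30,0,0,0,0]
    - [80,0,36,0,0,0,0]
    - [80,0,40,0,0,0,0]
    - [80,0,40,0,0,0,0]

```text
time: 10.55
ee_pos: [0.5584, -0.0256, 0.0065]
eef_rot: [-0.029, 0.707, 0.029, 0.707]
ft_force: [0.5, -0.9, -0.1]
width: 0.0599
```

Run:
```python
from h import *
s=read_state();print(s['ee_pos'],w2b(s['ee_pos']),s['joint_positions'],s['ft_force'])
go(b2w(0,-.105),.006,BY)
cv2.imwrite('pics/t5.png',cv2.resize(camera('top')[130:270,200:450,::-1],None,fx=3.2,fy=3.2,interpolation=cv2.INTER_CUBIC))
cv2.imwrite('pics/w5.png',camera('wrist')[:,:,::-1])
```

```text
[ 0.5584459  -0.02560629  0.00650784] [ 0.00075632 -0.19964249] [-0.81127892  0.62617796  0.98454606  1.88794537 -0.6311258   0.97579264
  0.54363271] [ 0.45680066 -0.90496966 -0.05524437]
[ 0.6 94.6 -0.8] [-0.0003 -0.     -0.0005]
```

View pics/t5.png

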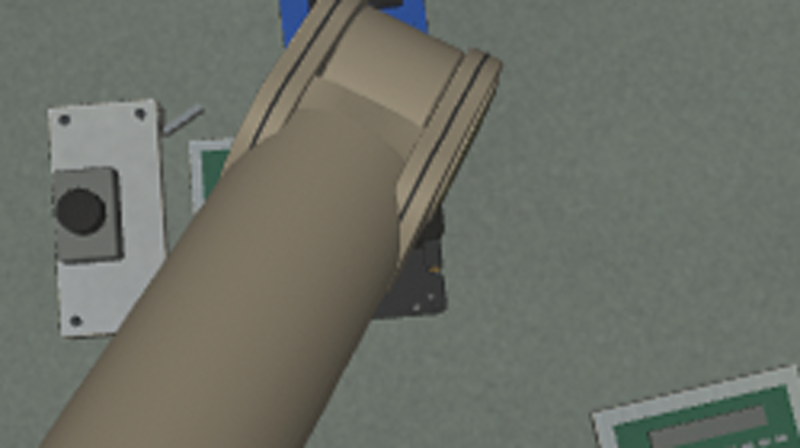

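View pics/w5.png

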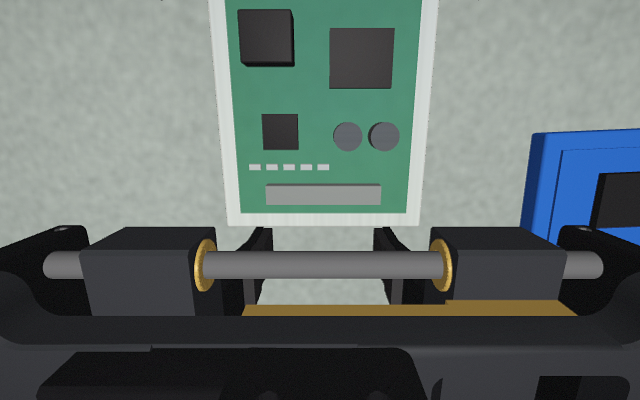

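Still square: nose corner at top (190,143), entering the lead-ins, and the tray unmoved in the wrist view. Pushing on into the tunnel.

Emit:
arm_command:
  targets:
    - [80,0,5,0,0,0,0]
    - [80,0,10,0,0,0,0]
    - [80,0,15,0,0,0,0]
    - [80,0,20,0,0,0,0]
    - [80,0,25,0,-0.0,0,0]
    - [80,0,30,0,0,0,0]
    - [80,0,35,0,0,0,0]
    - [80,0,40,0,0,0,0]
    - [80,0,45,0,0,0,0]
    - [80,0,50,0,0,0,0]

```text
time: 11.65
ee_pos: [0.5543, 0.0237, 0.0065]
eef_rot: [-0.029, 0.707, 0.029, 0.707]
ft_force: [0.6, -4.2, 1.8]
width: 0.0596
```

Emit:
arm_command:
  targets:
    - [80,0,4,0,0,0,0]
    - [80,0,8,0,0,0,0]
    - [80,0,12,0,0,0,0]
    - [80,0,16,0,0,0,0]
    - [80,0,20,0,0,0,0]
    - [80,0,24,0,0,0,0]
    - [80,0,28,0,0,0,0]
    - [80,0,32,0,0,0,0]
    - [80,0,35,0,0,0,0]
    - [80,0,35,0,0,0,0]

```text
time: 12.65
ee_pos: [0.5514, 0.0591, 0.0064]
eef_rot: [-0.029, 0.707, 0.029, 0.706]
ft_force: [0.3, 0.1, 0.9]
width: 0.0597
```

Run:
```python
from h import *
s=read_state();print(s['ee_pos'],w2b(s['ee_pos']),s['ft_force'],s['torque'])
cv2.imwrite('pics/w6.png',camera('wrist')[:,:,::-1])
```

```text
[0.55139784 0.05912701 0.00641265] [ 0.00068929 -0.11461659] [0.27287146 0.10554687 0.8511492 ] [-0.10245469  0.02007272  0.01867649]
```

View pics/w6.png

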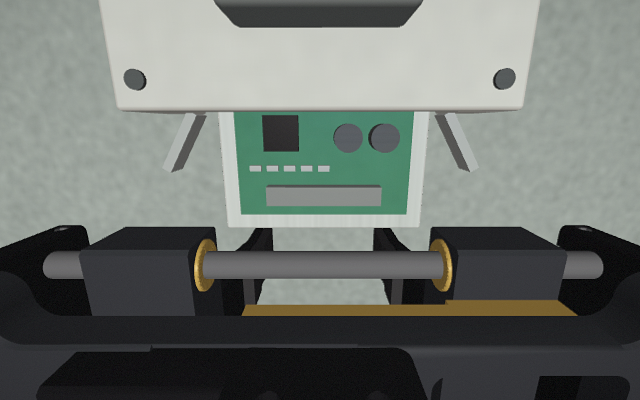

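```bash
cat > m.py <<'E'
from h import *
import sys
def show(tl,tr,bl,br,hl,hr):
    c=cam('wrist')
    for n,P in(('tail',ray(c,[tl,tr],.012)),('beam',ray(c,[bl,br],.042)),('holes',ray(c,[hl,hr],.042))):print(n,[w2b(p).round(4) for p in P])
E
python3 -c "
from m import *
show((229,228),(418,228),(117,109),(524,109),(134,79),(504,79))"
```

```text
tail [array([-0.0528, -0.103 ]), array([ 0.0544, -0.1032])]
beam [array([-0.0845, -0.0396]), array([ 0.0835, -0.04  ])]
holes [array([-0.0755, -0.0281]), array([ 0.0735, -0.0284])]
```

The beam front is at (117–524, 109) and the tray is centred in it within 2 mm, with about 9 mm to go. Creeping to the stop.

Emit:
arm_command:
  targets:
    - [80,0,2,0,0,0,0]
    - [80,0,4,0,0,0,0]
    - [80,0,6,0,0,0,0]
    - [80,0,7.5,0,0,0,0]
    - [80,0,8,0,0,0,0]

```text
time: 13.2
ee_pos: [0.5507, 0.0665, 0.0064]
eef_rot: [-0.029, 0.707, 0.029, 0.706]
ft_force: [1.1, -1.0, -1.1]
width: 0.0597
```

Emit:
arm_command:
  targets:
    - [80,0,1,0,0,0,0]
    - [80,0,2,0,0,0,0]

```text
time: 13.4
ee_pos: [0.5509, 0.0674, 0.0066]
eef_rot: [-0.029, 0.706, 0.028, 0.707]
ft_force: [1.6, -7.4, -1.6]
width: 0.0598
```

Emit:
arm_command:
  targets:
    - [80,0,1,0,0,0,0]
    - [80,0,2,0,0,0,0]
    - [80,0,2,0,0,0,0]

```text
time: 13.7
ee_pos: [0.5509, 0.0675, 0.0067]
eef_rot: [-0.029, 0.706, 0.027, 0.707]
ft_force: [2.3, -10.6, -1.7]
width: 0.0596
```

Run:
```python
from h import *
s=read_state();print(s['ee_pos'],w2b(s['ee_pos']),s['ft_force'],s['torque'])
cv2.imwrite('pics/w7.png',camera('wrist')[:,:,::-1])
```

```text
[0.55091163 0.06752309 0.00670283] [ 0.0008941  -0.10620893] [  2.28037864 -10.61086024  -1.70349853] [-2.31640686 -0.3708872   0.12399625]
```

View pics/w7.png

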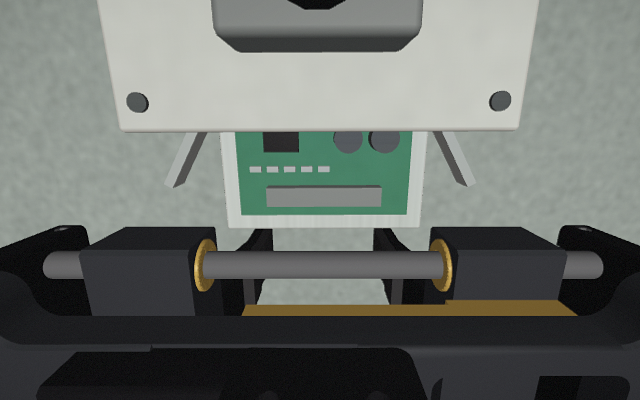

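```bash
python3 -c "
from m import *
show((228,227),(420,227),(121,131),(519,131),(137,102),(500,101))"
```

```text
tail [array([-0.0531, -0.0938]), array([ 0.0559, -0.0944])]
beam [array([-0.084 , -0.0397]), array([ 0.0835, -0.0404])]
holes [array([-0.0753, -0.0281]), array([ 0.0736, -0.0284])]
```

The tail stands 54 mm in front of the beam (55 expected) and the force rises without motion, so it is home. Backing off.

Emit:
arm_command:
  targets:
    - [80,0,-3,0,0,0,0]
    - [80,0,-10,0,0,0,0]
    - [80,0,-30,0,0,0,0]
    - [80,0,-60,0,0,0,0]
    - [80,-30,-80,0,0,0,0]
    - [80,-80,-100,0,0,0,0]
    - [80,-120,-130,0,0,0,0]
    - [80,-140,-170,0,0,0,0]
    - [80,-140,-200,0,0,0,0]
    - [80,-140,-200,0,0,0,0]

```text
time: 14.75
ee_pos: [0.5663, -0.1343, 0.1479]
eef_rot: [-0.027, 0.706, 0.026, 0.707]
ft_force: [-0.4, 0.1, -0.8]
width: 0.0596
```

Run:
```python
from h import *
s=read_state();print(s['ee_pos'],w2b(s['ee_pos']),s['ft_force'])
cv2.imwrite('pics/w8.png',camera('wrist')[:,:,::-1])
t=camera('top')
cv2.imwrite('pics/t8.png',cv2.resize(t[130:270,100:350,::-1],None,fx=3.2,fy=3.2,interpolation=cv2.INTER_CUBIC))
```

```text
[ 0.56634185 -0.13432243  0.14793886] [-3.00799731e-04 -3.08639862e-01] [-0.43190086  0.06446507 -0.76595353]
```

View pics/w8.png

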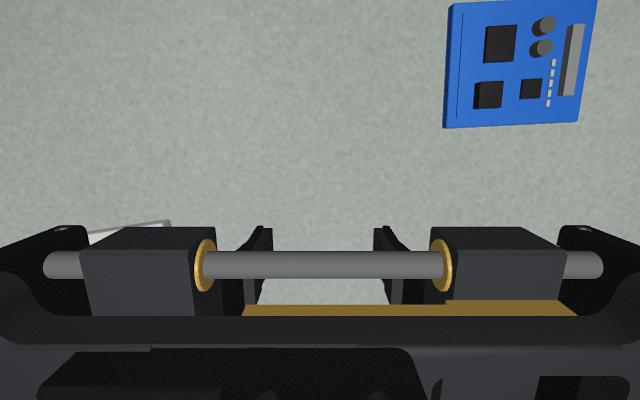

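View pics/t8.png

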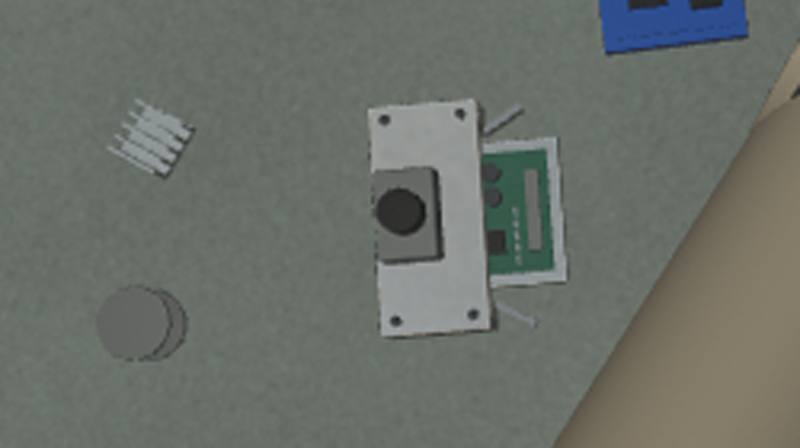

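Run:
```python
from h import *
P=ray(cam('top'),np.array([(556,138),(566,282)])/3.2+[99.6,129.6],.012)
Q=[w2b(p) for p in P];print(np.round(Q,4)); a=Q[0]-Q[1];print('yaw',np.arctan2(a[1],a[0]),'nose',np.mean(Q,axis=0)+[0,.13])
print([w2b(p).round(4) for p in ray(cam('top'),np.array([(476,99),(493,329)])/3.2+[99.6,129.6],.042)])
```

```text
[[ 0.0553 -0.0943]
 [-0.0538 -0.0941]]
yaw -0.0018670755483663154 nose [0.00074746 0.03578985]
[array([ 0.0838, -0.0404]), array([-0.0858, -0.0419])]
```

```bash
python3 -c "
from bench import *
print(close_job())"
```

```text
the job is handed in; nothing more can be done
None
```

The tray is home under the bridge and the job is handed in at about 15 s; no verdict was reported. I picked the smaller green tray, pushed its side with two fingers to bring it onto the tunnel line and square, then pushed its tail through the mouth to the stop and moved the hand clear.

- **At the stop:** the force rose to about 11 N with no further movement, and the tail stood 54 mm in front of the beam (55 mm expected).
- **Final top view:** the nose was at about bridge x = +1 mm, y = +35.8 mm, and the tray was square within about 0.002 rad. The camera calibration is good to about 2 mm.
- **Other objects:** the reel and heatsink were in view at the end and looked unmoved, though I did not measure them again. The jar was not in my last pictures, and the path gave it a clearance of about 15 cm. No checks failed or disagreed.

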